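Bring the jar left standing out to the front of the spice carousel and push it home

ROBOT

A 6-joint arm with a two-finger parallel gripper is mounted at the origin on a cart in front of the work surface, level with it; the furniture and walls round the work are solid. World frame = base frame: x ahead of the robot, y to its left, z up, the work surface at z = 0. Lengths are in m, angles in degrees, forces in N, time in s.
With the tool pointing down it reaches from about 0.4 to 0.825 m from the base axis. Payload 7 kg.
Tool frame: the origin (TCP) lies between the finger pads; the fingertips stand 19 mm ahead of it and the grasp point (between the pads) is the TCP; z points along the fingers, y is the line along which they close (so a half turn about z gives the same grasp; the last joint's range is limited). The gripper opens to 88 mm and grips with 3 to 60 N. Pads are 19 mm wide; open, the fingers measure 130 mm over their backs; the gripper's body (78 mm by 193 mm) begins 47 mm behind the grasp point.
Start: joints at [83.314, 20.546, 0.682, 0, -70.136, -16.507], TCP at [0.266, 0.62, 0.246] pointing down, gripper open.
Joint ranges: [-176.03, 176.03], [-82.01, 121.73], [-58.28, 71.71], [-173.87, 95.51], [-174.79, -0.11], [-173.66, 173.66]. Speed limits (degrees/s): [136.94, 136.94, 172.46, 180, 180, 180].

INTERFACE

Orientations are given as [roll, pitch, yaw] about the fixed x, y, z axes, in that order (R = Rz(yaw) Ry(pitch) Rx(roll)).
In Python, from plant import get_obs, snapshot, close_job, spot_in, spot_point gives the robot as it stands.
- The arm moves only by the tool play_rows, never from a script. Its argument "plan" is a list of rows, each a list of 6 numbers: the shift along the tool's x, y, z in cm, then the turn, a rotation vector about the tool's x, y, z in degrees. A call has 1 to 20 rows; each row shifts and turns the commanded pose from where the row before left it, along the tool's axes as they then stand; what a row does not reach is not made up. A row lasts 1/12 s, in which the tool goes at most 41.7 mm and 7.16 degrees, less where a joint would pass 70% of its speed; a pose out of reach is approached as far as the arm can. A call is refused whole if a number of a shift passes 4.17 or a number of a turn 7.16, either way. A call with a gripper value outside its range is refused whole. "grip" is the finger opening in cm, from 0 to 8.76, set as the call begins (left out, the last holds). The fingers move at their own pace and stop on an object; the grip force is fixed at half the most. Time passes only in rows, so rows that do not move let the fingers close. It gives the time, the measured TCP pose, the force, the opening and the grip force at its end, in the units of the state.
- get_obs(): the state, without advancing time (a new reading comes with each control period).
- snapshot(name): name is "scene" or "top" or "wrist"; returns a dict with "frame" (420x560x3 uint8, red, green, blue), "fx", "fy", "cx", "cy" (pixels), "position" and "attitude" of the camera in the world. Camera axes: x right, y down, z forward; pixel columns grow to the right and rows downward; lengths in m; the calibration is good to about 2 mm. The wrist camera is an equidistant fisheye: a pixel r from the principal point sees the ray r / f radians off the axis. A picture is of the moment at which its call begins. There is no depth.
- close_job(): hands the job in; it is judged then, once.
Trained networks look in the newest picture that a camera, given by its name, has taken for a name from the list of things; names that differ only in an ending like _2 or _b are one class to them, and where a whole thing is asked for, a point or a joint stands for the part that bears it (a point fixed in the world has none). Each returns a list of dicts, best first, with "score" (0 to 1); they miss things now and then, are a little off and sometimes report something else, mostly with a low value. They report only what shows in the picture. A call takes as long as a camera call.
- spot_in(camera, thing): "position" ([x, y, z] in m, in world coordinates, good to about 4 mm: the middle of the surface that is visible of it).
- spot_point(camera, thing): "position" ([x, y, z] in m, in world coordinates, good to about 4 mm: a listed point, or the origin of a listed thing).
The state is a dict: "clock": time; "joint_pos": joint angles; "qvel": joint speeds; "tau": joint torques, N m; "tool_pos": TCP position; "orientation": TCP orientation; "force": force on the tool from outside, world axes, zero at the start; "moment": the same for the moment, N m; "opening": finger opening in m; "gripper_force": force on a finger pad.
Only numpy, scipy, OpenCV 4.12 (cv2) and the standard library are available. Lean on these libraries where they do the work, as an engineer would, in place of code of your own. Each camera call takes 0.05 s, during which the arm holds its last target. There are 200 camera calls.

TASK

One spice jar was put back carelessly and stands out past the rim of the carousel. Without touching the jars, push the carousel round by its rim until that jar's bay faces straight out over the front edge of the worktop (square to the edge, not turned towards the robot); then, with the fingertips, gently push the jar straight in until it stands against the centre well like the others, leaving its bay facing front. Do not grip or lift anything, keep every jar standing, disturb nothing else on the worktop, and finish clear of it all.

Things in the scene. Friction and masses are not known exactly. Their poses are not given: they have to be found in the camera images.
- carousel: turning part of the spice carousel: wooden disc, radius 114 mm, lower and upper face 13 and 36 mm above the worktop. Origin on the turning axis at worktop height, z up; its -x axis points out through the middle of the bay whose jar stands out. It turns endlessly both ways, stiffly (about 1 N at the rim), and stays where it is left. Six bays 60 degrees apart, open outward
- finger_lobe (a point): one of six equal finger lobes on the rim, on the ribs between bays, at 30, 90, 150.. degrees from the carousel's -x axis (this one at 30, counter-clockwise from above): upright half-rounds of radius 11 mm, centred here, 120 mm from the axis, reaching to 131 mm, from 13 to 36 mm above the worktop (this point is at 24.5). A fingertip beside a lobe pushes the carousel round
- rib_end (a point): outer end of one of the six radial wire ribs that part the bays (5 mm thick): an upright wire 105 mm from the axis in line with each lobe, 26 mm high above the disc, from where the rib rises to 58 mm above the disc at the well. This point is on the disc's upper face
- well_top (a point): middle of the mouth of the round steel well on the turning axis, radius 43 mm, standing 75 mm above the disc; forks stand in it, up to about 240 mm above the worktop
- bay_mouth (a point): point on the disc's upper face, 100 mm from the axis, in the middle of the mouth of the bay whose jar stands out; it turns with the carousel
- carousel_foot: the carousel's fixed round steel foot under the disc, radius 78 mm, 11.5 mm high; origin on the turning axis at worktop height; its axes are the world's (-x is square to the front edge of the worktop and points out over it)
- jar_a: glass spice jar with screw cap, 46 mm wide, 106 mm high, 0.19 kg (most of it low down), loose on the carousel's disc; origin in the middle of its underside, z up. Home (touching the centre well) its origin is 66 mm from the turning axis; at the start four of the five jars are home and one stands out, at about 96 mm, reaching past the rim. The sixth bay is empty
- jar_b: glass spice jar with screw cap, 46 mm wide, 106 mm high, 0.19 kg (most of it low down), loose on the carousel's disc; origin in the middle of its underside, z up. Home (touching the centre well) its origin is 66 mm from the turning axis; at the start four of the five jars are home and one stands out, at about 96 mm, reaching past the rim. The sixth bay is empty
- jar_c: glass spice jar with screw cap, 46 mm wide, 106 mm high, 0.19 kg (most of it low down), loose on the carousel's disc; origin in the middle of its underside, z up. Home (touching the centre well) its origin is 66 mm from the turning axis; at the start four of the five jars are home and one stands out, at about 96 mm, reaching past the rim. The sixth bay is empty
- jar_d: glass spice jar with screw cap, 46 mm wide, 106 mm high, 0.19 kg (most of it low down), loose on the carousel's disc; origin in the middle of its underside, z up. Home (touching the centre well) its origin is 66 mm from the turning axis; at the start four of the five jars are home and one stands out, at about 96 mm, reaching past the rim. The sixth bay is empty
- jar_e: glass spice jar with screw cap, 46 mm wide, 106 mm high, 0.19 kg (most of it low down), loose on the carousel's disc; origin in the middle of its underside, z up. Home (touching the centre well) its origin is 66 mm from the turning axis; at the start four of the five jars are home and one stands out, at about 96 mm, reaching past the rim. The sixth bay is empty
- cup_1: bystander: upturned white cup, 74 mm wide, 64 mm high, on the leaf-pattern tray left of the carousel; origin in the middle of its underside
- cup_2: bystander: the second upturned white cup, same size, on the same tray; origin in the middle of its underside
- toothpick_tin: bystander: closed rectangular steel tin, 71 x 92 x 44 mm, on the same tray; origin in the middle of its underside
- kitchen_timer: bystander: round wind-up kitchen timer, 62 mm wide, 44 mm high, on the worktop just left of the carousel; origin in the middle of its underside
- food_can: bystander: cylindrical food can, 75 mm wide, 110 mm high, behind the carousel beside the big glass-door cabinet; origin in the middle of its underside
- flat_box: bystander: upright flat carton, 31 x 100 x 123 mm, at the left end of the free worktop; origin in the middle of its underside

How it is judged (in metres and radians):
On the way, in this order (a step that is already met when the one before it is completed fails the run):
1. the bay of the jar that stands out faces front, within 15 degrees, the carousel at rest and the jar still out (y of bay_mouth in the frame of carousel_foot between -0.026 and 0.026 m and x of bay_mouth in the frame of carousel_foot below 0 m and angular speed of carousel below 0.1 rad/s), for 0.3 s.
2. the jar is pushed home: all five jars stand against the centre well (within 8 mm) (horizontal distance between each of jar_a, jar_b, jar_c, jar_d, jar_e and carousel below 0.074 m), for 0.2 s.
At the end, for the whole second after the job is handed in: the bay of the jar that stood out faces straight over the front edge of the worktop (its mouth at most 26 mm to either side, i.e. 15 degrees), the carousel is at rest, and all five jars stand upright with their origins within 74 mm of the turning axis (touching the centre well is 66 mm) (all of step 2 and y of bay_mouth in the frame of carousel_foot between -0.026 and 0.026 m and x of bay_mouth in the frame of carousel_foot below 0 m and angular speed of carousel below 0.05 rad/s and angle between each of jar_a, jar_b, jar_c, jar_d, jar_e's own z axis and vertical below 0.1 rad and linear speed of each of jar_a, jar_b, jar_c, jar_d, jar_e below 0.02 m/s).
It fails at once if a jar is touched before its bay faces front (not (y of bay_mouth in the frame of carousel_foot between -0.04 and 0.04 m and x of bay_mouth in the frame of carousel_foot below 0 m) and (contact force between any of the arm, the fingers and jar_a above 1 N or contact force between any of the arm, the fingers and jar_b above 1 N or contact force between any of the arm, the fingers and jar_c above 1 N or contact force between any of the arm, the fingers and jar_d above 1 N or contact force between any of the arm, the fingers and jar_e above 1 N)).
It fails at once if a jar is gripped or pressed with more than 30 N (contact force between the fingers and jar_a above 30 N or contact force between the fingers and jar_b above 30 N or contact force between the fingers and jar_c above 30 N or contact force between the fingers and jar_d above 30 N or contact force between the fingers and jar_e above 30 N).
It fails at once if a jar is tipped over (angle between any of jar_a, jar_b, jar_c, jar_d, jar_e's own z axis and vertical above 0.6 rad).
It fails at once if a jar is lifted or falls off the carousel (height (world z) of any of jar_a, jar_b, jar_c, jar_d, jar_e above 0.051 m or height (world z) of any of jar_a, jar_b, jar_c, jar_d, jar_e below 0.026 m).
It fails at once if a bystander is displaced by more than 20 mm (distance of any of cup_1, cup_2, toothpick_tin, kitchen_timer, food_can, flat_box from where it was at the start of the episode above 0.02 m).
It also fails if it takes over 72 s, if anything falls off the work surface, if the arm or the gripper's body presses on something with over 40 N, if the wrist force passes 120 N, or if a joint passes its speed limit or range.

## Working session

There is one attempt and no reset: what is moved stays moved. The work goes in short steps, Python scripts to look and compute and a tool call to move; the robot and the scene stay as the last step left them, time stands still between calls to the robot, and variables do not carry over. Pictures are saved under pics/ and viewed, at most 10 in all, crops included, and the job is handed in when it is done.

Besides the shell and the picture viewer there is one more tool, called after ">>>" as a command line: name --pt "numbers of a row" for each row, then --argument value for the rest. play_rows: Moves the arm, as the interface text tells. Its arguments: {"type":"object","properties":{"plan":{"type":"array","items":{"type":"array","items":{"type":"number"}}},"grip":{"type":"number"}},"required":["plan"]}

```bash
mkdir -p pics
cat > h.py <<'E'
import numpy as np, cv2
from plant import *
def save(cam,name):
    s=snapshot(cam); cv2.imwrite('pics/'+name,s['frame'][:,:,::-1]); return s
def show(cam,things,pt=True,n=6):
    for t in things:
        for d in (spot_point if pt else spot_in)(cam,t)[:n]:
            print(cam,t,np.round(d['position'],3),round(d['score'],2))
E
python3 - <<'E'
from h import *
o=get_obs();print(o['tool_pos'],o['orientation'],o['clock'])
for c in('scene','top'):
    s=save(c,c+'0.png');print(c,s['position'],s['attitude'],s['fx'],s['cx'],s['cy'])
    show(c,['carousel','carousel_foot','bay_mouth','well_top','finger_lobe','jar_a','kitchen_timer','food_can','cup_1','toothpick_tin','flat_box'])
E
```

```text
[0.26566188 0.62003679 0.24463765] [ 1.79907423e+02 -8.04800216e-03 -2.31974703e+01] 0.0
scene [ 0.16005101 -0.91484984  0.57176279] [-113.42470626    0.84252735  -26.63320166] 426.1259122083674 279.670069236201 211.46134608484454
scene carousel [ 0.561 -0.262  0.002] 0.97
scene bay_mouth [ 0.538 -0.16   0.037] 0.76
scene bay_mouth [ 0.478 -0.04   0.004] 0.57
scene well_top [ 0.564 -0.255  0.112] 0.69
scene well_top [ 0.564 -0.257  0.004] 0.65
scene finger_lobe [ 0.479 -0.175  0.025] 0.83
scene finger_lobe [0.506 0.119 0.004] 0.49
scene jar_a [ 0.581 -0.322  0.034] 0.89
scene jar_a [ 0.493 -0.24   0.032] 0.85
scene jar_a [ 0.518 -0.306  0.036] 0.74
scene kitchen_timer [ 0.48  -0.039  0.001] 0.71
scene food_can [ 0.755 -0.15   0.002] 0.71
scene cup_1 [0.509 0.287 0.008] 0.78
scene cup_1 [ 0.476 -0.043  0.002] 0.58
scene cup_1 [0.515 0.203 0.004] 0.53
scene toothpick_tin [0.503 0.121 0.002] 0.59
scene toothpick_tin [ 0.753 -0.148 -0.   ] 0.27
scene toothpick_tin [0.473 0.426 0.   ] 0.18
scene flat_box [ 0.475  0.424 -0.001] 0.95
scene flat_box [ 0.56  -0.254  0.002] 0.7
top [0.48721731
[... 186 characters left out ...]
8  -0.328  0.036] 0.39
top bay_mouth [ 0.532 -0.158  0.039] 0.77
top bay_mouth [ 0.535 -0.166  0.037] 0.55
top well_top [ 0.561 -0.255  0.111] 0.83
top finger_lobe [ 0.478 -0.171  0.024] 0.82
top jar_a [ 0.536 -0.164  0.038] 0.9
top jar_a [ 0.494 -0.236  0.032] 0.85
top jar_a [ 0.511 -0.304  0.034] 0.75
top jar_a [ 0.612 -0.212  0.037] 0.7
top jar_a [ 0.578 -0.326  0.036] 0.6
top kitchen_timer [ 0.474 -0.044  0.002] 0.69
top kitchen_timer [ 0.58  -0.326  0.036] 0.44
top cup_1 [0.513 0.204 0.   ] 0.97
top cup_1 [0.506 0.291 0.003] 0.69
top cup_1 [ 0.494 -0.237  0.032] 0.41
top cup_1 [ 0.612 -0.211  0.036] 0.41
top toothpick_tin [0.503 0.115 0.001] 0.68
top flat_box [ 0.471  0.423 -0.001] 0.69
```

View pics/scene0.png

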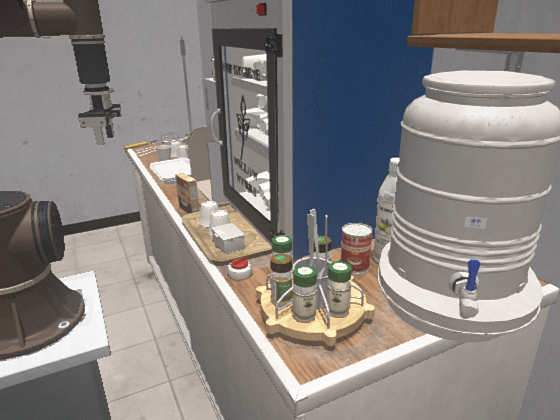

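View pics/top0.png

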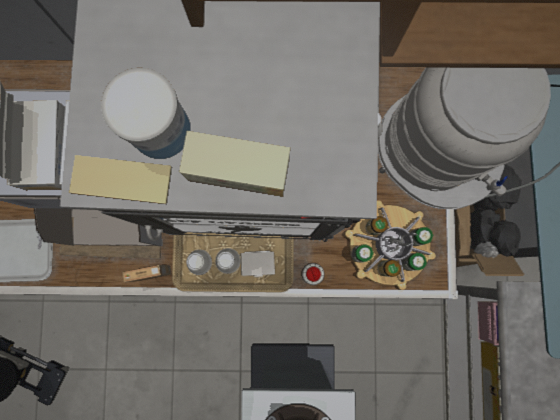

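```bash
cat >> h.py <<'E'
from scipy.spatial.transform import Rotation as R
C=np.array([0.563,-0.257])
def pose(loc,phi,tilt,r,z,back=0):
    "TCP pose with the tip at polar (loc,r) about the axis, leaning outward along phi"
    a,p,t=np.radians([loc,phi,tilt]); u=np.array([np.cos(p),np.sin(p),0])
    Z=-u*np.sin(t)-np.array([0,0,np.cos(t)]); Y=np.array([-u[1],u[0],0]); X=np.cross(Y,Z)
    tip=np.array([*(C+r*np.array([np.cos(a),np.sin(a)])),z])
    return tip-Z*(0.019+back), R.from_matrix(np.c_[X,Y,Z])
def now():
    o=get_obs(); return np.array(o['tool_pos']), R.from_euler('xyz',o['orientation'],degrees=True)
def rel(a,b):
    "shift (cm) and rotvec (deg) of b in tool axes of a"
    return np.round(a[1].inv().apply(b[0]-a[0])*100,2), np.round((a[1].inv()*b[1]).as_rotvec(degrees=True),2)
E
python3 - <<'E'
from h import *
a=now()
W1=(np.array([.42,.30,.26]),a[1]); P=pose(178,186,30,.129,.02,.10); W2=(P[0],a[1])
print('W1',rel(a,W1)); print('P',P[0],rel(W1,W2)); print('rot',rel(W2,P)); 
print('P->down',rel(P,pose(178,186,30,.129,.02)))
E
```

```text
W1 (array([26.79, 23.38, -1.44]), array([0., 0., 0.]))
P [ 0.37490453 -0.25871741  0.12305702] (array([17.86, 53.13, 13.7 ]), array([0., 0., 0.]))
rot (array([0., 0., 0.]), array([  7.64,  29.34, -28.52]))
P->down (array([ 0.,  0., 10.]), array([0., 0., 0.]))
```

>>> play_rows --grip 0 --pt "2.23 1.95 -0.12 0 0 0" --pt "2.23 1.95 -0.12 0 0 0" --pt "2.23 1.95 -0.12 0 0 0" --pt "2.23 1.95 -0.12 0 0 0" --pt "2.23 1.95 -0.12 0 0 0" --pt "2.23 1.95 -0.12 0 0 0" --pt "2.23 1.95 -0.12 0 0 0" --pt "2.23 1.95 -0.12 0 0 0" --pt "2.23 1.95 -0.12 0 0 0" --pt "2.23 1.95 -0.12 0 0 0" --pt "2.23 1.95 -0.12 0 0 0" --pt "2.23 1.95 -0.12 0 0 0"

```text
clock: 2.2
tool_pos: [0.4201, 0.2986, 0.2603]
orientation: [-180.0, -0.0, -23.2]
force: [0.7, 0.6, 0.4]
opening: 0.0127
gripper_force: 0.0
```

>>> play_rows --pt "0.94 2.8 0.21 0 0 0" --pt "0.94 2.8 0.21 0 0 0" --pt "0.94 2.8 0.21 0 0 0" --pt "0.94 2.8 0.21 0 0 0" --pt "0.94 2.8 0.21 0 0 0" --pt "0.94 2.8 0.21 0 0 0" --pt "0.94 2.8 0.21 0 0 0" --pt "0.94 2.8 0.21 0 0 0" --pt "0.94 2.8 0.21 0 0 0" --pt "0.94 2.8 0.21 0 0 0" --pt "0.94 2.8 0.21 0 0 0" --pt "0.94 2.8 0.21 0 0 0" --pt "0.94 2.8 0.21 0 0 0" --pt "0.94 2.8 0.21 0 0 0" --pt "0.94 2.8 0.21 0 0 0" --pt "0.94 2.8 0.21 0 0 0" --pt "0.94 2.8 0.21 0 0 0" --pt "0.94 2.8 0.21 0 0 0" --pt "0.94 2.8 0.21 0 0 0"

```text
clock: 3.78
tool_pos: [0.374, -0.261, 0.2203]
orientation: [-180.0, -0.1, -23.2]
force: [0.4, 0.7, 0.6]
opening: 0.0004
gripper_force: 0.0
```

>>> play_rows --pt "0 0 0 1.27 4.89 -4.75" --pt "0 0 0 1.27 4.89 -4.75" --pt "0 0 0 1.27 4.89 -4.75" --pt "0 0 0 1.27 4.89 -4.75" --pt "0 0 0 1.27 4.89 -4.75" --pt "0 0 0 1.27 4.89 -4.75" --pt "0 0 0 0 0 0"

```text
clock: 4.37
tool_pos: [0.3725, -0.259, 0.2194]
orientation: [-179.2, -27.9, 3.8]
force: [-0.2, 0.3, -0.4]
opening: 0.0003
gripper_force: 0.0
```

Run:
```python
from h import *
for c in('scene','top','wrist'):
    s=save(c,c+'1.png')
    show(c,['carousel','bay_mouth','well_top','finger_lobe'],n=2)
a=now(); P=pose(178,186,30,.129,.02,.10); Q=pose(178,186,30,.129,.02)
print(rel(a,P),rel(P,Q)); o=get_obs(); print(np.round(o['joint_pos'],1))
```

```text
scene carousel [ 0.56  -0.257  0.006] 0.96
scene carousel [ 0.752 -0.148  0.001] 0.19
scene bay_mouth [ 0.537 -0.163  0.038] 0.84
scene well_top [ 0.563 -0.255  0.112] 0.66
scene finger_lobe [ 0.477 -0.175  0.029] 0.82
top carousel [ 0.559 -0.26  -0.001] 0.73
top bay_mouth [ 0.534 -0.158  0.038] 0.65
top well_top [ 0.565 -0.255  0.111] 0.79
top well_top [0.502 0.114 0.005] 0.64
top finger_lobe [ 0.479 -0.172  0.025] 0.79
wrist carousel [ 0.563 -0.26   0.002] 0.78
wrist well_top [ 0.562 -0.255  0.112] 0.66
wrist finger_lobe [ 0.477 -0.172  0.026] 0.58
(array([-4.35,  0.11,  8.58]), array([ 0.33,  2.32, -2.2 ])) (array([ 0.,  0., 10.]), array([0., 0., 0.]))
[-21.   -9.5 -35.1 -18.4 -40.8 126.2]
```

View pics/wrist1.png

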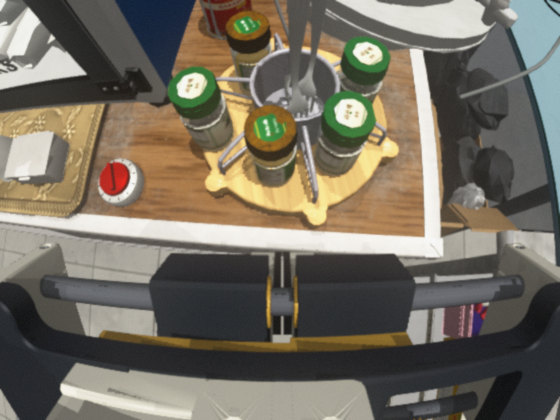

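>>> play_rows --pt "-0.87 0.02 1.72 0.07 0.46 -0.44" --pt "-0.87 0.02 1.72 0.07 0.46 -0.44" --pt "-0.87 0.02 1.72 0.07 0.46 -0.44" --pt "-0.87 0.02 1.72 0.07 0.46 -0.44" --pt "-0.87 0.02 1.72 0.07 0.46 -0.44" --pt "0 0 0 0 0 0"

```text
clock: 5.62
tool_pos: [0.3751, -0.2582, 0.1196]
orientation: [-179.7, -29.8, 5.8]
force: [-0.7, -0.5, -0.0]
opening: 0.0004
gripper_force: 0.0
```

Run:
```python
from h import *
a=now(); P=pose(178,186,30,.129,.02,.10); Q=pose(178,186,30,.129,.02)
print(a[0],rel(a,P),rel(a,Q)); o=get_obs(); print(np.round(o['joint_pos'],1))
Q=(Q[0],Q[1]);print('arc/4deg',rel(Q,pose(182,190,30,.129,.02)))
```

```text
[ 0.37507936 -0.25820069  0.11963183] (array([ 0.15,  0.05, -0.31]), array([-0.17,  0.24, -0.16])) (array([0.19, 0.08, 9.69]), array([-0.17,  0.24, -0.16]))
[-2.620e+01  1.000e-01 -3.830e+01 -3.250e+01 -2.980e+01  1.475e+02]
arc/4deg (array([-0.08,  0.96, -0.05]), array([ 2.  , -0.  , -3.46]))
```

>>> play_rows --pt "0.04 0.02 1.0 0 0 0" --pt "0.04 0.02 1.0 0 0 0" --pt "0.04 0.02 1.0 0 0 0" --pt "0.04 0.02 1.0 0 0 0" --pt "0.04 0.02 1.0 0 0 0" --pt "0 0 1.0 0 0 0" --pt "0 0 1.0 0 0 0" --pt "0 0 1.0 0 0 0" --pt "0 0 0.7 0 0 0" --pt "0 0 0.7 0 0 0" --pt "0 0 0 0 0 0"

```text
clock: 6.53
tool_pos: [0.4254, -0.2547, 0.0413]
orientation: [-179.9, -29.9, 6.0]
force: [0.3, 1.1, -0.1]
opening: 0.0003
gripper_force: 0.0
```

Run:
```python
from h import *
save('wrist','wrist2.png')
a=now(); Q=pose(178,186,30,.129,.02)
print(rel(a,Q)); o=get_obs(); print(np.round(o['joint_pos'],1),o['force'])
```

```text
(array([-0.3 , -0.14,  0.45]), array([-0.05,  0.07, -0.02]))
[-26.2  12.4 -35.2 -44.4 -22.3 160.8] [-0.81509426 -0.08277417  0.62409184]
```

View pics/wrist2.png

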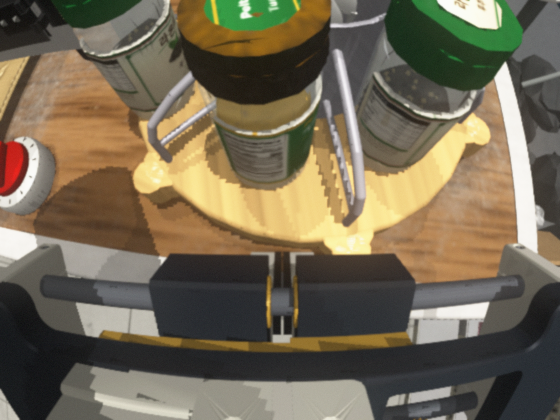

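>>> play_rows --pt "-0.3 -0.14 0.45 0 0 0" --pt "-0.04 0.48 -0.02 1.0 0 -1.73" --pt "-0.04 0.48 -0.02 1.0 0 -1.73" --pt "-0.04 0.48 -0.02 1.0 0 -1.73" --pt "-0.04 0.48 -0.02 1.0 0 -1.73" --pt "-0.04 0.48 -0.02 1.0 0 -1.73" --pt "-0.04 0.48 -0.02 1.0 0 -1.73" --pt "-0.04 0.48 -0.02 1.0 0 -1.73" --pt "-0.04 0.48 -0.02 1.0 0 -1.73" --pt "-0.04 0.48 -0.02 1.0 0 -1.73" --pt "-0.04 0.48 -0.02 1.0 0 -1.73" --pt "0 0 0 0 0 0"

```text
clock: 7.58
tool_pos: [0.4473, -0.2918, 0.0602]
orientation: [-179.6, -27.1, 24.6]
force: [-0.3, 0.4, 0.5]
opening: 0.0008
gripper_force: 0.0
```

```bash
cat >> h.py <<'E'
def loc():
    p,r=now(); t=p+0.019*r.as_matrix()[:,2]; d=t[:2]-C; print('tip',np.round(t,3),'r',round(np.hypot(*d),4),'loc',round(np.degrees(np.arctan2(d[1],d[0]))%360,1)); 
    o=get_obs(); print(np.round(o['joint_pos'],1),np.round(o['force'],1),o['clock'])
def bay():
    for c in('scene','top','wrist'):
        snapshot(c)
        for t,off in(('bay_mouth',0),('finger_lobe',30)):
            for d in spot_point(c,t)[:3]:
                v=np.array(d['position'][:2])-C; print(c,t,round(d['score'],2),'r',round(np.hypot(*v),3),'bayang',round(np.degrees(np.arctan2(v[1],v[0]))%360-off,1))
E
python3 -c "
from h import *
loc();bay()"
```

```text
tip [ 0.455 -0.288  0.043] r 0.1123 loc 196.0
[-31.4  16.9 -24.7 -37.3 -39.1 173.6] [-0.3  0.4  0.5] 7.5833
top bay_mouth 0.74 r 0.102 bayang 117.5
top finger_lobe 0.96 r 0.122 bayang 116.2
wrist bay_mouth 0.34 r 0.003 bayang 112.1
wrist finger_lobe 0.92 r 0.121 bayang 116.7
```

>>> play_rows --pt "0 0 -1.5 0 0 0" --pt "0 0 -2 0 0 0" --pt "0 0 -2 0 0 0" --pt "0 0 -2 0 0 0" --pt "0 0 -2 0 0 0" --pt "0 0 -2 0 0 0" --pt "0 0 -2 0 0 0" --pt "0 0 -2 0 0 0"

```text
clock: 8.7
tool_pos: [0.3815, -0.3216, 0.199]
orientation: [-179.5, -27.1, 24.4]
force: [-0.2, -0.6, -0.2]
opening: 0.0007
gripper_force: 0.0
```

>>> play_rows --pt "0 0 0 0 0 7" --pt "0 0 0 0 0 7" --pt "0 0 0 0 0 7" --pt "0 0 0 0 0 7" --pt "0 0 0 0 0 7" --pt "0 0 0 0 0 7" --pt "0 0 0 0 0 7" --pt "0 0 0 0 0 7" --pt "0 0 0 0 0 7" --pt "0 0 0 0 0 7" --pt "0 0 0 0 0 7" --pt "0 0 0 0 0 7" --pt "0 0 0 0 0 7" --pt "0 0 0 0 0 7" --pt "0 0 0 0 0 7" --pt "0 0 0 0 0 7" --pt "0 0 0 0 0 7" --pt "0 0 0 0 0 7"

```text
clock: 10.2
tool_pos: [0.382, -0.3215, 0.198]
orientation: [-157.9, 16.0, -98.7]
force: [0.1, 0.3, 0.0]
opening: 0.0007
gripper_force: 0.0
```

>>> play_rows --pt "0 0 0 0 0 7" --pt "0 0 0 0 0 7" --pt "0 0 0 0 0 7" --pt "0 0 0 0 0 7" --pt "0 0 0 0 0 7" --pt "0 0 0 0 0 7" --pt "0 0 0 0 0 7" --pt "0 0 0 0 0 7" --pt "0 0 0 0 0 0"

```text
clock: 10.95
tool_pos: [0.3821, -0.3215, 0.198]
orientation: [178.3, 27.0, -158.2]
force: [0.3, -0.4, 0.0]
opening: 0.0008
gripper_force: 0.0
```

```bash
cat >> h.py <<'E'
F=R.from_euler('z',180,degrees=True)
def fpose(*a):
    p,r=pose(*a); return p,r*F
E
python3 - <<'E'
from h import *
loc();bay()
a=now();print(a[0],get_obs()['orientation'])
for l in(187,189): print(rel(a,fpose(l,l+8,30,.129,.02,.10)))
print('arc/2deg',rel(fpose(182,190,30,.129,.02),fpose(184,192,30,.129,.02)))
E
```

```text
tip [ 0.39  -0.318  0.181] r 0.1835 loc 199.3
[-37.6   4.3 -20.7 -29.4 -55.8 -15.4] [ 0.3 -0.4  0. ] 10.95
scene bay_mouth 0.79 r 0.103 bayang 116.7
scene finger_lobe 0.9 r 0.116 bayang 117.0
top bay_mouth 0.67 r 0.104 bayang 119.1
top finger_lobe 0.92 r 0.121 bayang 115.5
top finger_lobe 0.44 r 0.231 bayang 82.2
wrist bay_mouth 0.75 r 0.102 bayang 116.6
wrist finger_lobe 0.7 r 0.121 bayang 117.5
[ 0.3826329  -0.32134601  0.19708912] [ 178.43777285   27.02693144 -157.79538492]
(array([2.67, 3.08, 7.04]), array([ 5.  , -3.06,  6.29]))
(array([2.79, 2.44, 6.96]), array([ 4.05, -3.03,  4.53]))
arc/2deg (array([ 0.05, -0.48, -0.03]), array([-1.  , -0.  , -1.73]))
```

>>> play_rows --pt "0.44 0.51 1.17 0.83 -0.51 1.05" --pt "0.44 0.51 1.17 0.83 -0.51 1.05" --pt "0.44 0.51 1.17 0.83 -0.51 1.05" --pt "0.44 0.51 1.17 0.83 -0.51 1.05" --pt "0.44 0.51 1.17 0.83 -0.51 1.05" --pt "0.44 0.51 1.17 0.83 -0.51 1.05" --pt "0 0 0 0 0 0"

```text
clock: 11.98
tool_pos: [0.38, -0.2863, 0.1209]
orientation: [179.7, 29.9, -165.2]
force: [-0.9, 0.2, 0.4]
opening: 0.0006
gripper_force: 0.0
```

Run:
```python
from h import *
loc();a=now();print(rel(a,fpose(187,195,30,.129,.02)))
```

```text
tip [ 0.389 -0.284  0.104] r 0.1759 loc 188.7
[-35.1   5.2 -30.9 -36.8 -39.9 -14.2] [-0.9  0.2  0.4] 11.9833
(array([ 0.13, -0.14,  9.67]), array([ 0.17, -0.09, -0.2 ]))
```

>>> play_rows --pt "0.02 -0.02 1.1 0 0 0" --pt "0.02 -0.02 1.1 0 0 0" --pt "0.02 -0.02 1.1 0 0 0" --pt "0.02 -0.02 1.1 0 0 0" --pt "0.02 -0.02 1.1 0 0 0" --pt "0.02 -0.02 1.1 0 0 0" --pt "0.01 -0.02 1.1 0 0 0" --pt "0 0 1.0 0 0 0" --pt "0 0 0.7 0 0 0" --pt "0 0 0.3 0 0 0" --pt "0 0 0 0 0 0"

```text
clock: 12.9
tool_pos: [0.4276, -0.2771, 0.0377]
orientation: [179.9, 30.0, -165.1]
force: [0.3, -0.4, -0.2]
opening: 0.0004
gripper_force: 0.0
```

Run:
```python
from h import *
loc();a=now();print(rel(a,fpose(187,195,30,.129,.02)))
```

```text
tip [ 0.437 -0.275  0.021] r 0.1275 loc 187.9
[-32.8  16.  -29.9 -45.6 -31.3  -5.2] [ 0.3 -0.4 -0.2] 12.9
(array([0.17, 0.23, 0.04]), array([ 0.07, -0.05, -0.08]))
```

Good pose. Push round along the arc (about 30° first), checking partway.

>>> play_rows --pt "0.05 -0.48 -0.03 -1.0 0 -1.73" --pt "0.05 -0.48 -0.03 -1.0 0 -1.73" --pt "0.05 -0.48 -0.03 -1.0 0 -1.73" --pt "0.05 -0.48 -0.03 -1.0 0 -1.73" --pt "0.05 -0.48 -0.03 -1.0 0 -1.73" --pt "0.05 -0.48 -0.03 -1.0 0 -1.73" --pt "0.05 -0.48 -0.03 -1.0 0 -1.73" --pt "0.05 -0.48 -0.03 -1.0 0 -1.73" --pt "0.05 -0.48 -0.03 -1.0 0 -1.73" --pt "0.05 -0.48 -0.03 -1.0 0 -1.73" --pt "0.05 -0.48 -0.03 -1.0 0 -1.73" --pt "0.05 -0.48 -0.03 -1.0 0 -1.73" --pt "0.05 -0.48 -0.03 -1.0 0 -1.73" --pt "0.05 -0.48 -0.03 -1.0 0 -1.73" --pt "0.05 -0.48 -0.03 -1.0 0 -1.73"

```text
clock: 14.15
tool_pos: [0.4546, -0.3442, 0.0387]
orientation: [179.9, 30.0, -134.9]
force: [0.6, 1.4, -0.3]
opening: -0.0001
gripper_force: 0.5
```

Run:
```python
from h import *
loc();bay();a=now();print(rel(a,fpose(218,226,30,.129,.02)))
save('scene','scene3.png')
```

```text
tip [ 0.461 -0.337  0.022] r 0.1296 loc 218.4
[-39.9  26.9 -12.7 -37.9 -54.3  18.7] [ 0.6  1.4 -0.3] 14.15
top bay_mouth 0.73 r 0.103 bayang 142.1
top finger_lobe 0.7 r 0.122 bayang 142.1
top finger_lobe 0.46 r 0.067 bayang 173.3
wrist finger_lobe 0.68 r 0.119 bayang 142.4
(array([ 0.07, -0.  ,  0.23]), array([-0.5 ,  0.03, -0.97]))
```

View pics/scene3.png

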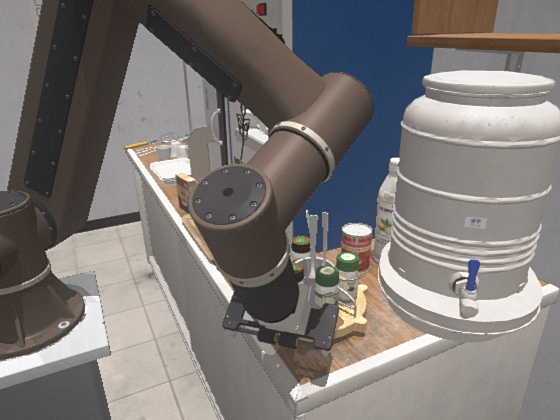

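>>> play_rows --pt "0.05 -0.48 -0.03 -1.0 0 -1.73" --pt "0.05 -0.48 -0.03 -1.0 0 -1.73" --pt "0.05 -0.48 -0.03 -1.0 0 -1.73" --pt "0.05 -0.48 -0.03 -1.0 0 -1.73" --pt "0.05 -0.48 -0.03 -1.0 0 -1.73" --pt "0.05 -0.48 -0.03 -1.0 0 -1.73" --pt "0.05 -0.48 -0.03 -1.0 0 -1.73" --pt "0.05 -0.48 -0.03 -1.0 0 -1.73" --pt "0.05 -0.48 -0.03 -1.0 0 -1.73" --pt "0.05 -0.48 -0.03 -1.0 0 -1.73" --pt "0.05 -0.48 -0.03 -1.0 0 -1.73"

```text
clock: 15.57
tool_pos: [0.4941, -0.3794, 0.0385]
orientation: [179.9, 30.0, -112.9]
force: [-0.5, 1.1, -0.4]
opening: 0.0005
gripper_force: 0.4
```

Run:
```python
from h import *
loc();bay();a=now();print(rel(a,fpose(240,248,30,.129,.02)))
save('wrist','wrist4.png')
```

```text
tip [ 0.498 -0.371  0.022] r 0.131 loc 240.2
[-38.4  34.9   0.7 -31.4 -68.   30.6] [-0.5  1.1 -0.4] 15.5667
scene bay_mouth 0.84 r 0.099 bayang 162.8
scene finger_lobe 0.78 r 0.12 bayang 165.2
top bay_mouth 0.83 r 0.104 bayang 162.8
top finger_lobe 0.79 r 0.119 bayang 162.3
wrist finger_lobe 0.58 r 0.121 bayang 162.8
(array([-0.06, -0.06,  0.32]), array([-0.53,  0.04, -0.99]))
```

View pics/wrist4.png

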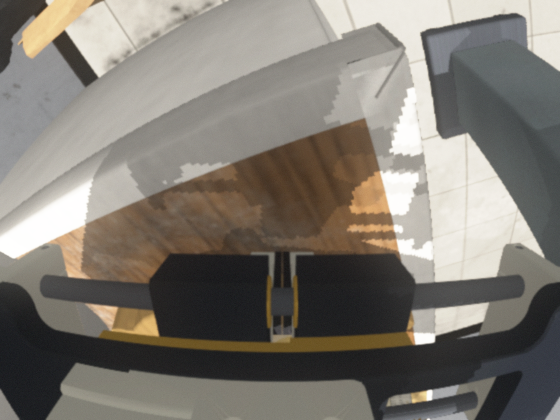

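>>> play_rows --pt "0.05 -0.48 0.01 -1.0 0 -1.73" --pt "0.05 -0.48 0.01 -1.0 0 -1.73" --pt "0.05 -0.48 0.01 -1.0 0 -1.73" --pt "0.05 -0.48 0.01 -1.0 0 -1.73" --pt "0.05 -0.48 0.01 -1.0 0 -1.73" --pt "0.05 -0.48 0 -1.0 0 -1.73" --pt "0.05 -0.48 0 -1.0 0 -1.73" --pt "0.04 -0.36 0 -0.7 0 -1.2" --pt "0.02 -0.2 0 -0.5 0 -0.8" --pt "0 0 0 0 0 0" --pt "0 0 0 0 0 0"

```text
clock: 16.98
tool_pos: [0.5307, -0.3927, 0.0359]
orientation: [179.9, 30.1, -96.8]
force: [0.2, 0.0, 0.0]
opening: 0.0006
gripper_force: 0.0
```

Run:
```python
from h import *
loc();bay()
```

```text
tip [ 0.532 -0.383  0.019] r 0.1301 loc 256.1
[-35.3  40.5  10.1 -26.9 -76.7  38.8] [0.2 0.  0. ] 16.9833
scene bay_mouth 0.81 r 0.098 bayang 178.5
scene finger_lobe 0.93 r 0.12 bayang 177.5
top bay_mouth 0.67 r 0.106 bayang 178.1
top bay_mouth 0.47 r 0.001 bayang 333.4
top finger_lobe 0.91 r 0.12 bayang 177.4
wrist finger_lobe 0.89 r 0.12 bayang 179.0
```

>>> play_rows --pt "0 0.4 0 0 0 0" --pt "0 0.6 0 0 0 0" --pt "0 0 -1.5 0 0 0" --pt "0 0 -2 0 0 0" --pt "0 0 -2.5 0 0 0" --pt "0 0 -2.5 0 0 0" --pt "0 0 -2.5 0 0 0" --pt "0 0 -2.5 0 0 0" --pt "0 0 -2.5 0 0 0" --pt "0 0 -2.5 0 0 0" --pt "0 0 -2.0 0 0 0" --pt "0 0 0 0 0 0"

```text
clock: 18.43
tool_pos: [0.5081, -0.4969, 0.2177]
orientation: [-179.8, 29.8, -96.8]
force: [-0.6, 0.3, 0.5]
opening: 0.0002
gripper_force: 0.0
```

Run:
```python
from h import *
loc();bay();a=now();print(a[0])
T=fpose(180,180,40,.175,.2)
W=(T[0],a[1]); print(T[0],rel(a,W),rel(W,T))
for d in spot_point('top','jar_a')[:6]: print(np.round(d['position'],3),round(d['score'],2))
```

```text
tip [ 0.509 -0.488  0.201] r 0.2367 loc 256.9
[-42.1  37.4  28.9 -24.3 -98.7  35.2] [-0.6  0.3  0.5] 18.4333
scene bay_mouth 0.66 r 0.101 bayang 179.0
scene bay_mouth 0.51 r 0.065 bayang 117.7
top bay_mouth 0.57 r 0.094 bayang 179.8
top finger_lobe 0.59 r 0.12 bayang 176.6
wrist finger_lobe 0.6 r 0.126 bayang 178.3
[ 0.50863204 -0.49336359  0.21295825]
[ 0.37578704 -0.257       0.21455484] (array([-19.02,  15.97,  10.88]), array([0., 0., 0.])) (array([0., 0., 0.]), array([47.95, -8.19, 68.16]))
[ 0.47  -0.258  0.037] 0.95
[ 0.527 -0.317  0.038] 0.85
[ 0.596 -0.312  0.036] 0.83
[ 0.469 -0.306  0.035] 0.74
[ 0.53  -0.2    0.036] 0.72
```

>>> play_rows --pt "-1.9 1.6 1.05 0 0 0" --pt "-1.9 1.6 1.05 0 0 0" --pt "-1.9 1.6 1.05 0 0 0" --pt "-1.9 1.6 1.05 0 0 0" --pt "-1.9 1.6 1.05 0 0 0" --pt "-1.9 1.6 1.05 0 0 0" --pt "-1.9 1.6 1.05 0 0 0" --pt "-1.9 1.6 1.05 0 0 0" --pt "-1.9 1.6 1.05 0 0 0" --pt "-1.9 1.6 1.05 0 0 0" --pt "0 0 0 0 0 0"

```text
clock: 19.85
tool_pos: [0.3732, -0.256, 0.2191]
orientation: [180.0, 30.1, -96.7]
force: [-0.7, 0.7, -1.1]
opening: 0.0003
gripper_force: 0.0
```

>>> play_rows --pt "0 0 0 3.2 -0.55 4.54" --pt "0 0 0 3.2 -0.55 4.54" --pt "0 0 0 3.2 -0.55 4.54" --pt "0 0 0 3.2 -0.55 4.54" --pt "0 0 0 3.2 -0.55 4.54" --pt "0 0 0 3.2 -0.55 4.54" --pt "0 0 0 3.2 -0.55 4.54" --pt "0 0 0 3.2 -0.55 4.54" --pt "0 0 0 3.2 -0.55 4.54" --pt "0 0 0 3.2 -0.55 4.54" --pt "0 0 0 3.2 -0.55 4.54" --pt "0 0 0 3.2 -0.55 4.54" --pt "0 0 0 3.2 -0.55 4.54" --pt "0 0 0 3.2 -0.55 4.54" --pt "0 0 0 3.2 -0.55 4.54" --pt "0 0 0 0 0 0"

```text
clock: 21.18
tool_pos: [0.3744, -0.2578, 0.2181]
orientation: [179.9, 40.2, -180.0]
force: [-0.7, 1.8, -1.0]
opening: 0.0002
gripper_force: 0.0
```

Run:
```python
from h import *
loc();bay();a=now();print(a[0],get_obs()['orientation'])
T=fpose(180,180,40,.16,.065)
print(T[0],rel(a,T))
```

```text
tip [ 0.387 -0.258  0.204] r 0.1764 loc 180.3
[-28.7 -12.  -37.  -34.5 -33.3 -37.5] [-0.7  1.8 -1. ] 21.1833
scene bay_mouth 0.68 r 0.101 bayang 177.3
scene finger_lobe 0.81 r 0.122 bayang 177.9
top bay_mouth 0.74 r 0.104 bayang 178.3
top finger_lobe 0.73 r 0.12 bayang 179.1
wrist bay_mouth 0.66 r 0.1 bayang 180.6
wrist finger_lobe 0.82 r 0.123 bayang 178.5
[ 0.37523241 -0.26020595  0.2177085 ] [-179.87178257   40.00791673 -179.59263637]
[ 0.39078704 -0.257       0.07955484] (array([ 7.69,  0.34, 11.58]), array([0.13, 0.01, 0.31]))
```

>>> play_rows --pt "0.64 0.01 0.96 0 0 0" --pt "0.64 0.01 0.96 0 0 0" --pt "0.64 0.01 0.96 0 0 0" --pt "0.64 0.01 0.96 0 0 0" --pt "0.64 0.01 0.96 0 0 0" --pt "0.64 0.01 0.96 0 0 0" --pt "0.64 0.01 0.96 0 0 0" --pt "0.64 0.01 0.96 0 0 0" --pt "0.64 0.01 0.96 0 0 0" --pt "0.64 0.01 0.96 0 0 0" --pt "0.64 0.01 0.96 0 0 0" --pt "0.64 0.01 0.96 0 0 0" --pt "0 0 0 0 0 0"

```text
clock: 22.72
tool_pos: [0.39, -0.2586, 0.078]
orientation: [179.9, 39.9, -179.8]
force: [-0.1, -0.4, -0.3]
opening: 0.0003
gripper_force: 0.0
```

Run:
```python
from h import *
save('wrist','wrist5.png')
loc();a=now();print(a[0],get_obs()['orientation'])
for r in(.125,.10,.093): print(r,rel(a,fpose(180,180,40,r,.065)))
for c in('wrist','scene'):
  snapshot(c)
  for d in spot_point(c,'jar_a')[:6]: print(c,np.round(d['position'],3),round(d['score'],2))
```

```text
tip [ 0.402 -0.259  0.064] r 0.1608 loc 180.7
[-41.3   6.8 -36.6 -62.  -28.9   2.9] [-0.4  1.4  0.6] 22.7667
[ 0.38998406 -0.25899859  0.07902919] [ 179.96754317   39.92790285 -179.76757669]
0.125 (array([-2.78,  0.18,  2.26]), array([ 0.18, -0.07,  0.18]))
0.1 (array([-4.7 ,  0.17,  3.86]), array([ 0.18, -0.07,  0.18]))
0.093 (array([-5.23,  0.17,  4.31]), array([ 0.18, -0.07,  0.18]))
wrist [ 0.471 -0.257  0.036] 0.81
scene [ 0.524 -0.316  0.029] 0.91
scene [ 0.468 -0.258  0.035] 0.77
scene [ 0.597 -0.319  0.036] 0.71
scene [ 0.53  -0.198  0.032] 0.63
```

View pics/wrist5.png

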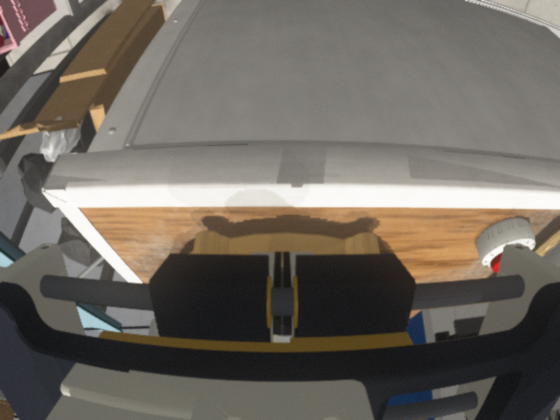

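>>> play_rows --pt "-0.32 0.04 0.59 0 0 0" --pt "-0.32 0.04 0.59 0 0 0" --pt "-0.32 0.04 0.59 0 0 0" --pt "-0.32 0.04 0.59 0 0 0" --pt "-0.19 0 0.16 0 0 0" --pt "-0.19 0 0.16 0 0 0" --pt "-0.19 0 0.16 0 0 0" --pt "-0.19 0 0.16 0 0 0" --pt "-0.19 0 0.16 0 0 0" --pt "-0.19 0 0.16 0 0 0" --pt "-0.19 0 0.16 0 0 0" --pt "-0.19 0 0.16 0 0 0" --pt "-0.19 0 0.16 0 0 0" --pt "0 0 0 0 0 0"

```text
clock: 24.13
tool_pos: [0.4384, -0.2566, 0.0706]
orientation: [-179.9, 40.1, -179.6]
force: [-0.5, -0.3, 0.1]
opening: 0.0004
gripper_force: 0.5
```

```bash
cat >> h.py <<'E'
def jars():
  for c in('scene','top'):
    snapshot(c)
    for d in spot_point(c,'jar_a')[:6]: print(c,np.round(d['position'],3),'r',round(np.hypot(*(np.array(d['position'][:2])-C)),3),round(d['score'],2))
E
python3 - <<'E'
from h import *
loc();bay();jars()
E
```

```text
tip [ 0.451 -0.257  0.056] r 0.1124 loc 179.8
[-36.2  10.1 -33.9 -63.5 -25.3   0.8] [-0.5 -0.3  0.1] 24.1333
scene bay_mouth 0.58 r 0.098 bayang 178.8
scene finger_lobe 0.75 r 0.123 bayang 178.2
top bay_mouth 0.59 r 0.102 bayang 177.4
top finger_lobe 0.95 r 0.119 bayang 177.8
wrist bay_mouth 0.74 r 0.101 bayang 179.3
wrist finger_lobe 0.73 r 0.122 bayang 178.3
scene [ 0.523 -0.317  0.029] r 0.072 0.88
scene [ 0.532 -0.197  0.033] r 0.067 0.83
scene [ 0.479 -0.254  0.034] r 0.084 0.77
scene [ 0.596 -0.319  0.037] r 0.07 0.71
top [ 0.482 -0.257  0.034] r 0.081 0.94
top [ 0.627 -0.259  0.037] r 0.064 0.84
top [0.504 0.114 0.   ] r 0.375 0.74
top [ 0.596 -0.315  0.037] r 0.067 0.7
top [ 0.526 -0.317  0.035] r 0.07 0.62
top [ 0.532 -0.199  0.037] r 0.065 0.56
```

>>> play_rows --pt "-0.15 0 0.13 0 0 0" --pt "-0.15 0 0.13 0 0 0" --pt "-0.15 0 0.13 0 0 0" --pt "-0.15 0 0.13 0 0 0" --pt "-0.15 0 0.13 0 0 0" --pt "-0.15 0 0.13 0 0 0" --pt "-0.15 0 0.13 0 0 0" --pt "0 0 0 0 0 0" --pt "0 0 0 0 0 0"

```text
clock: 25.53
tool_pos: [0.4521, -0.2565, 0.0704]
orientation: [-179.9, 40.1, -179.5]
force: [-0.1, -0.6, 0.5]
opening: 0.0003
gripper_force: 0.4
```

Run:
```python
from h import *
loc();bay();jars()
```

```text
tip [ 0.464 -0.256  0.056] r 0.0987 loc 179.7
[-34.6  10.8 -33.1 -63.2 -24.3  -0.8] [-0.1 -0.6  0.5] 25.5333
scene bay_mouth 0.96 r 0.1 bayang 180.2
top bay_mouth 0.78 r 0.103 bayang 178.2
top bay_mouth 0.63 r 0.104 bayang 208.7
top bay_mouth 0.56 r 0.685 bayang 97.1
top finger_lobe 0.27 r 0.233 bayang 82.0
top finger_lobe 0.21 r 0.55 bayang 65.6
wrist bay_mouth 0.83 r 0.1 bayang 180.2
wrist finger_lobe 0.72 r 0.122 bayang 180.3
scene [ 0.527 -0.318  0.029] r 0.07 0.79
scene [ 0.494 -0.256  0.033] r 0.069 0.72
scene [ 0.597 -0.319  0.037] r 0.071 0.56
top [ 0.596 -0.314  0.035] r 0.066 0.88
top [ 0.531 -0.2    0.037] r 0.065 0.8
top [ 0.495 -0.256  0.034] r 0.068 0.78
top [ 0.63  -0.261  0.039] r 0.067 0.72
top [ 0.525 -0.313  0.035] r 0.068 0.67
top [ 0.46  -0.253  0.039] r 0.103 0.66
```

>>> play_rows --pt "-0.08 0 0.06 0 0 0" --pt "-0.08 0 0.06 0 0 0" --pt "0 0 0 0 0 0" --pt "0 0 0 0 0 0"

```text
clock: 26.52
tool_pos: [0.4534, -0.2564, 0.0702]
orientation: [-179.9, 40.0, -179.6]
force: [-3.7, 0.4, 1.2]
opening: 0.0004
gripper_force: 1.8
```

Run:
```python
from h import *
loc();jars()
```

```text
tip [ 0.466 -0.256  0.056] r 0.0973 loc 179.6
[-34.4  10.8 -33.  -63.1 -24.2  -1.1] [-3.7  0.4  1.2] 26.5167
scene [ 0.596 -0.32   0.037] r 0.071 0.76
scene [ 0.494 -0.257  0.036] r 0.069 0.75
scene [ 0.526 -0.317  0.027] r 0.071 0.56
scene [0.505 0.122 0.001] r 0.383 0.33
top [ 0.633 -0.263  0.036] r 0.07 0.92
top [ 0.496 -0.254  0.037] r 0.067 0.78
top [ 0.594 -0.316  0.035] r 0.067 0.77
top [ 0.525 -0.316  0.034] r 0.07 0.73
top [ 0.528 -0.198  0.038] r 0.069 0.61
top [ 0.564 -0.257  0.108] r 0.001 0.52
```

The force rose to 3.7 N, so the jar is against the well. Next I back straight out, then up.

>>> play_rows --pt "0.15 0 -0.13 0 0 0" --pt "0.38 0 -0.32 0 0 0" --pt "0.77 0 -0.64 0 0 0" --pt "0.77 0 -0.64 0 0 0" --pt "0.77 0 -0.64 0 0 0" --pt "0.77 0 -0.64 0 0 0" --pt "0.77 0 -0.64 0 0 0" --pt "-1 0 -1.2 0 0 0" --pt "-1 0 -1.2 0 0 0" --pt "-1 0 -1.2 0 0 0" --pt "-1 0 -1.2 0 0 0" --pt "-1 0 -1.2 0 0 0" --pt "-1 0 -1.2 0 0 0" --pt "-1 0 -1.2 0 0 0" --pt "-1 0 -1.2 0 0 0" --pt "0 0 0 0 0 0" --pt "0 0 0 0 0 0"

```text
clock: 28.13
tool_pos: [0.3958, -0.2565, 0.1959]
orientation: [-179.8, 40.1, -179.5]
force: [-0.3, 0.4, -1.1]
opening: 0.0002
gripper_force: 0.0
```

Run:
```python
from h import *
loc();bay();jars();save('scene','scene9.png');show('scene',['kitchen_timer'],n=1)
```

```text
tip [ 0.408 -0.256  0.181] r 0.155 loc 179.8
[-27.3  -8.4 -37.1 -36.9 -29.7 -35. ] [-0.3  0.4 -1.1] 28.1333
scene bay_mouth 0.74 r 0.099 bayang 178.6
scene finger_lobe 0.79 r 0.123 bayang 180.6
top bay_mouth 0.66 r 0.1 bayang 177.5
top finger_lobe 0.69 r 0.119 bayang 177.6
wrist bay_mouth 0.71 r 0.099 bayang 180.4
wrist finger_lobe 0.57 r 0.12 bayang 177.8
scene [ 0.492 -0.256  0.034] r 0.071 0.92
scene [ 0.597 -0.32   0.038] r 0.071 0.91
scene [ 0.524 -0.316  0.03 ] r 0.071 0.88
top [ 0.53  -0.201  0.038] r 0.065 0.86
top [ 0.494 -0.257  0.039] r 0.069 0.84
top [ 0.629 -0.259  0.036] r 0.066 0.76
top [ 0.525 -0.314  0.037] r 0.068 0.7
top [ 0.594 -0.314  0.034] r 0.064 0.61
scene kitchen_timer [ 0.479 -0.044  0.003] 0.88
```

View pics/scene9.png

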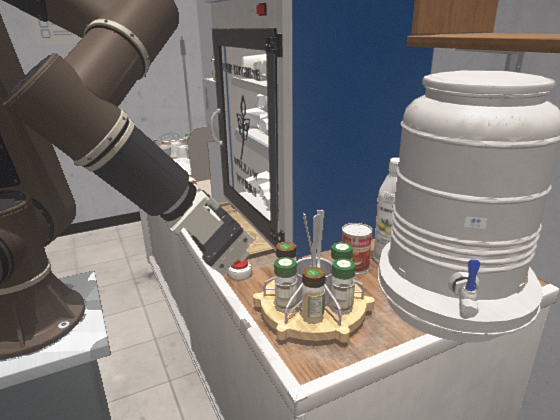

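The picture shows all five jars standing close round the well. The front jar (285,280) is home, and the timer (238,268) and can (356,248) are undisturbed. The arm is clear.

```bash
python3 -c "
from plant import *
print(close_job())"
```

```text
the job is handed in; nothing more can be done
None
```

The job is handed in: the jar's bay faces front to within about 3 degrees, all five jars measure about 64–71 mm from the axis (limit 74 mm), and the arm is clear of everything. The judge returned no result.

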